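Free the book from its spring cradle

TASK

I want to lift the picture book out of its spring-jawed wooden cradle: first take the cup off the book and set it gently, upright and centred, on the empty saucer that stands on the table, and let go of it. Then pull the cradle's sliding jaw out against its spring by the upright tab until the jaw's pointer lines up with the upright metal fin of the mark on the cradle's edge, and finish while still gripping the jaw and holding it there. Leave the book and everything else on the table where they are.

Things in the scene. Friction and masses are not known exactly. Their poses are not given: they have to be found in the camera images.
- cradle: Pale wooden book cradle fixed to the table: a bed 210 x 340 mm, 18 mm thick, with a low fixed jaw at one end and a sliding spring jaw. Origin on the table surface; the bed reaches 105 mm to either side along its x, and from -135 to +205 mm along its y. Its +y axis (level) is the direction in which the sliding jaw pulls out.
- book: Closed black hardcover book (184 mm along the cradle's x, 160 mm along its y, 28 mm thick, 0.6 kg), lying loose on the cradle's bed between the jaws; its top is 46 mm above the table. Origin at the centre of its underside. The closed jaw stands about 1 mm off it.
- cup: White ceramic cup standing on the book: straight round wall 60 mm in outer diameter, 55 mm high, about 0.14 kg, open at the top; its handle sticks out 37 mm beyond the wall in the cup's own +y direction, between about 10 and 50 mm above the underside. Origin at the centre of its underside, z up. Grip it across the outside along its own x, clear of the handle.
- saucer: White ceramic saucer 130 mm in diameter, 14 mm high, standing empty and loose on the table to the right of the cradle (the other saucer, on the tray, already has a cup). Origin at the centre of its underside; its flat well is 5 mm above that and 80 mm across.
- jaw (a joint): How far the sliding jaw is pulled out, m: 0 closed, 0.095 at the far stop. It slides along the cradle's +y. A spring draws it shut: 6.3 N when closed, rising by 0.7 N per 10 mm pulled; it snaps back when let go.
- jaw_grip (a point): Point to grip on the sliding jaw's upright wooden tab, 94 mm above the table. The tab is 16 mm thick along the cradle's y, 36 mm wide along its x, and rises from the jaw's top (53 mm above the table) to a rounded top 121 mm above the table; the point is on its mid-plane. Axes parallel to the cradle's.
- jaw_pointer (a point): Tip of the small steel pointer (5 mm wide) that sticks out of the sliding jaw's end on the cradle's +x side, 53 mm above the table, in the same mid-plane as the tab (87.5 mm along the cradle's x from it).
- mark: The mark: a small dark metal clamp (16 x 22 x 12 mm) fixed on the bed's +x edge with one upright steel fin, 5 mm thick along the cradle's y, whose mid-plane passes through the origin. Origin at the centre of its underside, 18 mm above the table; axes parallel to the cradle's. The jaw is at the mark when the pointer's y in this frame is 0, a pull of about 35 to 75 mm.
- sugar_bowl: Lidded white sugar bowl, 84 mm across, 81 mm high; origin under its centre. Leave alone.
- milk_jug: White milk jug, 68 mm across and 82 mm high, with a handle; origin under its centre. Leave alone.
- teaspoon: Steel teaspoon 140 mm long lying on the table. Leave alone.
- vase: Blue bud vase with two flowers, 68 mm across, 180 mm high. Leave alone.
- jam_jar: Amber glass jar with a steel lid, 66 mm across, 85 mm high. Leave alone.
- glasses_case: Black glasses case, 155 x 60 x 32 mm. Leave alone.
Things that resemble listed ones, but are neither listed nor needed, are in the scene too. Of the things shaped like the saucer, the white one is meant.

How it is judged:
On the way, in this order (a step that is already met when the one before it is completed fails the run):
1. the cup stands upright in the well of the saucer, let go, with the jaw still closed (horizontal distance between cup and saucer below 0.012 m and z of cup in the frame of saucer between 0.002 and 0.009 m and angle between each of cup, saucer's own z axis and vertical below 0.1 rad and contact force between cup and saucer above 0.3 N and contact force between cup and the arm below 0.1 N and contact force between cup and the fingers below 0.1 N and linear speed of cup below 0.03 m/s and value of joint jaw below 0.01 m), for 0.2 s.
2. the jaw is held still by the fingers with its pointer at the mark (y of jaw_pointer in the frame of mark between -0.006 and 0.006 m and velocity of joint jaw between -0.01 and 0.01 m/s and contact force between the fingers and jaw above 4 N and contact force between jaw and book below 0.5 N and contact force between jaw and cup below 0.5 N), for 0.5 s.
At the end, for the whole second after the job is handed in: The fingers hold the sliding jaw still (at least 4 N on it, nothing else propping it) with its pointer within 6 mm of the mark's fin along the slide, and the cup stands upright on the flat of the saucer, let go, its centre within 12 mm of the saucer's (all of step 2 and horizontal distance between cup and saucer below 0.012 m and z of cup in the frame of saucer between 0.002 and 0.009 m and angle between each of cup, saucer's own z axis and vertical below 0.1 rad and contact force between cup and saucer above 0.3 N and contact force between cup and the arm below 0.1 N and contact force between cup and the fingers below 0.1 N and linear speed of cup below 0.03 m/s); the arm keeps its last pose, push and grip.
It fails at once if the cup is tipped over (angle between cup's own z axis and vertical above 0.6 rad).
It fails at once if the cup is dropped (falls free from more than about 13 mm) (linear speed of cup above 0.5 m/s and contact force between cup and the fingers below 0.1 N).
It fails at once if the book is shifted by more than 20 mm (distance of book from where it was at the start of the episode above 0.02 m).
It fails at once if the saucer is shifted by more than 30 mm (distance of saucer from where it was at the start of the episode above 0.03 m).
It fails at once if another thing on the table is shifted by more than 25 mm (distance of any of sugar_bowl, milk_jug, teaspoon, vase, jam_jar, glasses_case from where it was at the start of the episode above 0.025 m).
It also fails if it takes over 61 s, if anything falls off the work surface, if the arm or the gripper's body presses on something with over 40 N, if the wrist force passes 120 N, or if a joint passes its speed limit or range.

ROBOT

A 6-joint arm with a two-finger parallel gripper is mounted at the origin on the work surface. World frame = base frame: x ahead of the robot, y to its left, z up, the work surface at z = 0. Lengths are in m, angles in rad, forces in N, time in s.
With the tool pointing down it reaches from about 0.25 to 0.775 m from the base axis. Payload 4 kg.
Tool frame: the origin (TCP) lies midway between the tips of the shut fingers; the grasp point (between the pads) lies 19 mm behind it (robot.hold_point_z is the distance from the TCP to the grasp point, in m); z points along the fingers, y is the line along which they close (so a half turn about z gives the same grasp; the last joint's range is limited). The gripper opens to 94 mm and grips with 3 to 60 N. Pads are 16 mm wide; open, the fingers measure 119 mm over their backs; the gripper's body (75 mm by 177 mm) begins 78 mm behind the grasp point.
Start: joints at [1.042, 0.087, 1.371, -0, 1.684, -0.103], TCP at [0.227, 0.501, 0.206] pointing down, gripper open.
Joint ranges: [-3.1, 3.1], [-0.76, 2.03], [0.27, 2.55], [-1.08, 4.22], [0.17, 2.65], [-2.57, 2.57]. Speed limits (rad/s): [2.79, 2.79, 3.14, 3.14, 3.14, 3.14].

INTERFACE

Orientations are given as [roll, pitch, yaw] about the fixed x, y, z axes, in that order (R = Rz(yaw) Ry(pitch) Rx(roll)).
In Python, from bench import readout, imaging, robot gives the robot as it stands.
- The arm moves only by the tool carry_out, never from a script. Its argument "motion" is text: rows parted by semicolons, each of 7 numbers parted by spaces: the shift along the tool's x, y, z each as a share of 200 mm, from -1 to 1, then the turn, a rotation vector about the tool's x, y, z each as a share of 120 degrees, from -1 to 1, then the opening, from 0 (shut) to 1 (fully open). A call has 1 to 12 rows; each row shifts and turns the commanded pose from where the row before left it, along the tool's axes as they then stand; what a row does not reach is not made up. A row lasts 1/8 s, in which the tool goes at most 62.5 mm and 10.7 degrees, less where a joint would pass 70% of its speed; a pose out of reach is approached as far as the arm can. A call with a number of a shift or a turn outside -1 to 1 is refused whole. A call with a gripper value outside its range is refused whole. The fingers move at their own pace and stop on an object; the grip force is fixed at half the most. Time passes only in rows, so rows that do not move let the fingers close. It gives the time, the measured TCP pose, the force, the opening and the grip force at its end, in the units of the state.
- readout.get_obs(): the state, without advancing time (a new reading comes with each control period).
- imaging.snapshot(name): name is "scene" or "top" or "wrist"; returns a dict with "pixels" (400x640x3 uint8, red, green, blue), "fx", "fy", "cx", "cy" (pixels), "R" (3x3) and "t" (3): a world point X has camera coordinates R X + t. Camera axes: x right, y down, z forward; pixel columns grow to the right and rows downward; lengths in m; the calibration is good to about 2 mm. The wrist camera is an equidistant fisheye: a pixel r from the principal point sees the ray r / f radians off the axis. A picture is of the moment at which its call begins. There is no depth.
- robot.close_job(): hands the job in; it is judged then, once.
The state is a dict: "time": time; "joint_positions": joint angles; "qvel": joint speeds; "joint_torque": joint torques, N m; "tool_pos": TCP position; "ee_rot": TCP orientation; "wrist_force": force on the tool from outside, world axes, zero at the start; "wrist_torque": the same for the moment, N m; "width": finger opening in m; "finger_force": force on a finger pad.
Only numpy, scipy, OpenCV 4.12 (cv2) and the standard library are available. Lean on these libraries where they do the work, as an engineer would, in place of code of your own. Each camera call takes 0.05 s, during which the arm holds its last target. There are 200 camera calls.

## Working session

There is one attempt and no reset: what is moved stays moved. The work goes in short steps, Python scripts to look and compute and a tool call to move; the robot and the scene stay as the last step left them, time stands still between calls to the robot, and variables do not carry over. Pictures are saved under pics/ and viewed, at most 13 in all, crops included, and the job is handed in when it is done.

Besides the shell and the picture viewer there is one more tool, called after "Request:" by a JSON object that holds its "op" and its "data", one argument or row to a line. carry_out: Moves the arm, as the interface text tells. Its arguments: {"type":"object","properties":{"motion":{"type":"string"}},"required":["motion"]}

```bash
mkdir -p pics; ls; python3 - <<'E'
from bench import readout, imaging, robot
import cv2,numpy as np,pickle
o=readout.get_obs();print(o)
for n in("scene","top"):
    s=imaging.snapshot(n);pickle.dump(s,open(n+".pkl","wb"))
    cv2.imwrite(f"pics/{n}0.png",s["pixels"][:,:,::-1]);print(n,s["fx"],s["fy"],s["cx"],s["cy"],s["R"],s["t"])
print(robot.hold_point_z)
E
```

```text
pics
{'time': 0.0, 'joint_positions': array([ 1.04192232e+00,  8.79557596e-02,  1.37223989e+00, -3.62432818e-05,
        1.68357825e+00, -1.03083866e-01]), 'qvel': array([-0.00041184, -0.0002079 , -0.00074931, -0.00103697,  0.00041428,
        0.00095049]), 'joint_torque': array([ 4.63633330e-05, -3.40198267e+01, -3.02420676e+01,  7.17588142e-02,
        3.30766488e-02, -1.59253841e-04]), 'tool_pos': array([0.22690558, 0.50041896, 0.20431104]), 'ee_rot': array([-3.13941928e+00, -1.88622694e-04,  2.71579826e+00]), 'wrist_force': array([ 0.38761804, -0.2604953 ,  0.07870358]), 'wrist_torque': array([-0.00820215,  0.00685943,  0.04591142]), 'finger_force': 0.0, 'width': 0.0941323685232345}
scene 453.558030842372 453.558030842372 311.91607052937354 204.42052941965815 [[ 0.16206294  0.98674605  0.00823585]
 [ 0.67766432 -0.10522483 -0.7278041 ]
 [-0.7172912   0.12353121 -0.68573564]] [-0.12428357 -0.26424583  1.63959985]
top 495.8981881568824 495.8981881568824 309.78706203338766 205.07553897084918 [[ 0.02728836 -0.99962466  0.00242465]
 [-0.98680712 -0.02732552 -0.15957764]
 [ 0.15958399  0.00196195 -0.9871824 ]] [0.00765125 0.50467517 1.43628821]
0.0188
```

View pics/scene0.png

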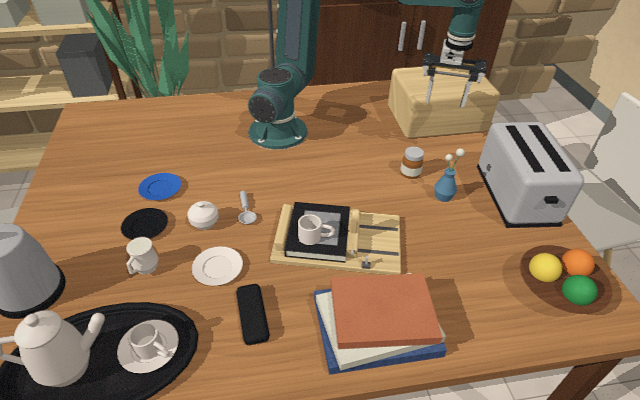

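View pics/top0.png

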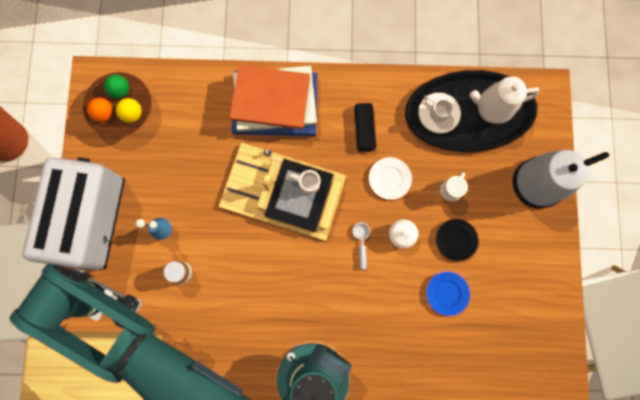

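The white saucer is at scene (218,266) and top (390,178). Look-alikes are blue at scene (160,187), black at (144,223), and white with a cup on the tray at (148,346). The empty white one on the table fits. The cup on the book is at scene (311,230), top (308,181). Next I'll enlarge to confirm.

```bash
python3 - <<'E'
import cv2,pickle,numpy as np
a=pickle.load(open("scene.pkl","rb"))["pixels"][185:285,185:415,::-1]
b=pickle.load(open("top.pkl","rb"))["pixels"][140:245,215:420,::-1]
def lab(im,k,r0,c0):
    im=cv2.resize(im,None,fx=k,fy=k,interpolation=cv2.INTER_CUBIC)
    for c in range((c0+19)//20*20,c0+im.shape[1]//k,20):
        cv2.putText(im,str(c),(int((c+.5-c0)*k)-10,10),0,.35,(0,0,255),1);cv2.line(im,(int((c+.5-c0)*k),12),(int((c+.5-c0)*k),18),(0,0,255),1)
    for r in range((r0+19)//20*20,r0+im.shape[0]//k,20):
        cv2.putText(im,str(r),(0,int((r+.5-r0)*k)+4),0,.35,(0,0,255),1);cv2.line(im,(24,int((r+.5-r0)*k)),(30,int((r+.5-r0)*k)),(0,0,255),1)
    return im
A=lab(a,3,185,185);B=lab(b,3,140,215)
w=max(A.shape[1],B.shape[1]);p=lambda x:cv2.copyMakeBorder(x,0,0,0,w-x.shape[1],0)
cv2.imwrite("pics/s1.png",lab(a[5:,75:],5,190,260));cv2.imwrite("pics/t1.png",lab(b,4 if 0 else 3,140,215))
B4=cv2.resize(b,None,fx=1,fy=1);cv2.imwrite("pics/t1.png",lab(b[:, :],3,140,215))
# saucer edge fits
for n,box in(("scene",(240,290,188,248)),("top",(150,205,362,418))):
    im=pickle.load(open(n+".pkl","rb"))["pixels"];r0,r1,c0,c1=box
    s=cv2.cvtColor(im,cv2.COLOR_RGB2HSV)[r0:r1,c0:c1]
    m=((s[...,1]<70)&(s[...,2]>120)).astype(np.uint8)
    n_,l,st,ce=cv2.connectedComponentsWithStats(m);k=1+np.argmax(st[1:,4])
    cs,_=cv2.findContours((l==k).astype(np.uint8),0,1);c=max(cs,key=len)
    print(n,st[k]+[c0,r0,0,0,0],np.array(cv2.fitEllipse(cv2.convexHull(c))[0])+[c0,r0],cv2.fitEllipse(cv2.convexHull(c)))
E
```

```text
scene [ 192  246   51   40 1554] [216.84273338 265.54728508] ((28.84273338317871, 25.547285079956055), (38.05302810668945, 51.4736328125), 76.48001861572266)
top [ 369  158   42   41 1360] [389.84742355 177.96829224] ((27.847423553466797, 27.968292236328125), (40.55794143676758, 42.22355651855469), 115.72859954833984)
```

View pics/s1.png

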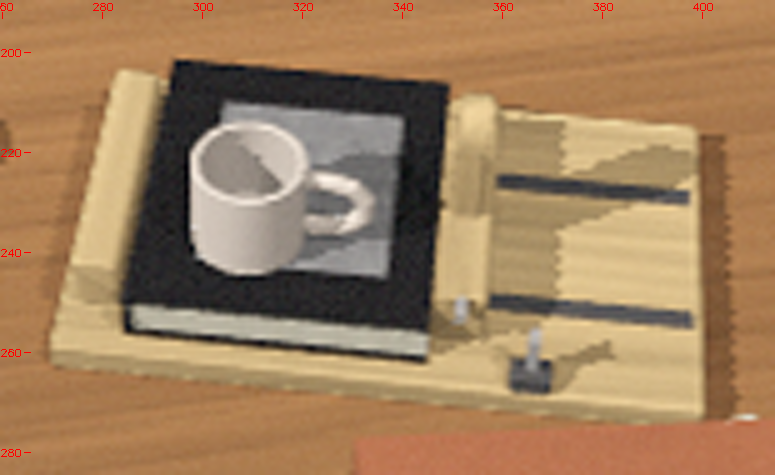

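View pics/t1.png

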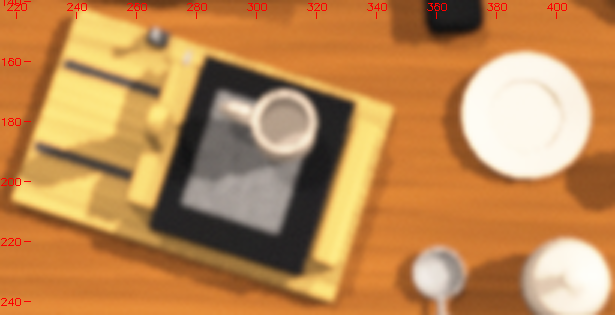

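The crops confirm the empty white saucer, centred at scene (216.8,265.5) and top (389.8,178.0). The cup rim centre is at scene (309.3,221.9), top (308.7,180.2), with the handle toward the jaw. The pointer is at scene (351.7,250) and the mark fin at scene (366.5,256). Now I'll triangulate.

```bash
cat >h.py <<'E'
import numpy as np,pickle
from scipy.optimize import least_squares
S=pickle.load(open("scene.pkl","rb"));T=pickle.load(open("top.pkl","rb"))
def proj(s,X):
    c=s["R"]@np.asarray(X)+s["t"];return np.array([s["fx"]*c[0]/c[2]+s["cx"],s["fy"]*c[1]/c[2]+s["cy"]])
def tri(a,b):
    r=least_squares(lambda X:np.r_[proj(S,X)-a,proj(T,X)-b],[.5,0,.05]);return r.x,np.abs(r.fun).max()
def plane(s,p,z):
    d=s["R"].T@np.array([(p[0]-s["cx"])/s["fx"],(p[1]-s["cy"])/s["fy"],1]);o=-s["R"].T@s["t"];return o+d*(z-o[2])/d[2]
E
python3 - <<'E'
from h import *
np.set_printoptions(precision=4,suppress=True)
s=lambda x,y:np.array([x/5+260-.5,y/5+190-.5]);t=lambda x,y:np.array([x/3+215-.5,y/3+140-.5])
F=dict(saucer=(np.array([216.84,265.55]),np.array([389.85,177.97])),rim=(s(249,162),t(282.5,122)),handle=(s(374,208),t(216,106)),
 pointer=(s(461,298),t(187,57)),fin=(s(535,330),t(158,33)),
 bookNL=(s(125,303),t(354,101)),bookNR=(s(430,333),t(206,56)),bookFR=(s(449,86),t(150,226)),bookFL=(s(175,60),t(302,276)),
 bedNR=(s(705,405),t(83,12)),bedFR=(s(697,128),t(13,201)),tabtop=(s(482,97),t(157,117)))
for k,(a,b) in F.items(): print(k,*tri(a,b))
for z in(.014,): print("saucer z",plane(S,F["saucer"][0],z),plane(T,F["saucer"][1],z))
print("rim",plane(S,F["rim"][0],.101),plane(T,F["rim"][1],.101))
print("handle",plane(S,F["handle"][0],.076),plane(T,F["handle"][1],.076))
# cradle pose fit
pts=[("bookNL",None)]
L=[("bedNR",(.105,.205,.018)),("bedFR",(-.105,.205,.018))]
def res(p):
    c,si=np.cos(p[2]),np.sin(p[2]);R=np.array([[c,-si,0],[si,c,0],[0,0,1]]);o=np.array([p[0],p[1],0]);out=[]
    for n,X in L:
        W=R@X+o;out+=list(proj(S,W)-F[n][0])+list(proj(T,W)-F[n][1])
    yl,xl,px,py,mx,my=p[3:]
    for n,X in [("bookNL",(xl+.092,yl-.08,.046)),("bookNR",(xl+.092,yl+.08,.046)),("bookFR",(xl-.092,yl+.08,.046)),("bookFL",(xl-.092,yl-.08,.046)),("pointer",(px,py,.053))]:
        W=R@X+o;out+=list(proj(S,W)-F[n][0])+list(proj(T,W)-F[n][1])
    return out
r=least_squares(res,[.55,.05,-.2,0,0,.09,.1,.11,.14],loss="soft_l1");print(r.x,np.round(res(r.x),1))
E
```

```text
saucer [ 0.6002 -0.222   0.0103] 0.10794792003065368
rim [0.5672 0.0258 0.0995] 0.2800338897007464
handle [0.5864 0.0899 0.0748] 0.8035372187498524
pointer [0.6395 0.1234 0.0581] 0.09643369003180169
fin [0.6643 0.155  0.0559] 0.4031981737451815
bookNL [ 0.6029 -0.0447  0.0425] 0.22156919638291583
bookNR [0.6457 0.1064 0.0409] 0.15979787919349064
bookFR [0.4709 0.1554 0.0439] 0.2272831243618043
bookFL [0.4254 0.0042 0.0439] 0.2434588595589844
bedNR [0.6954 0.2386 0.0178] 1.020131106403511
bedFR [0.4969 0.2979 0.0139] 0.34113432043631065
tabtop [0.5637 0.1461 0.1247] 0.4084518541959028
saucer z [ 0.6032 -0.2218  0.014 ] [ 0.5993 -0.2211  0.014 ]
rim [0.5686 0.0249 0.101 ] [0.567  0.0266 0.101 ]
handle [0.5873 0.0877 0.076 ] [0.5865 0.0922 0.076 ]
[ 0.5396  0.071  -0.2804 -0.016   0.0019  0.0802  0.0784  0.11    0.14  ] [-0.5  0.6 -1.1 -0.9 -0.6 -1.3 -0.3  0.2 -0.8 -0.7  1.1 -0.3  0.2 -0.7
 -0.3 -1.1  0.5 -0.6 -0.9 -0.1 -0.4 -0.2 -0.  -0.5  0.1  0.9 -0.   0.8]
```

Request:
{"op": "carry_out", "data": {
  "motion": "0 0 0 0 0 0.057 1;0 0 0 0 0 0.057 1;0 0 0 0 0 0.057 1;0 0 0 0 0 0.057 1;0 0 0 0 0 0.057 1;0 0 0 0 0 0.057 1;0 0 0 0 0 0.057 1;0 0 0 0 0 0.057 1;0 0 0 0 0 0.057 1;0 0 0 0 0 0.057 1;0 0 0 0 0 0.057 1;0 0 0 0 0 0.057 1"
}}

```text
time: 1.6
tool_pos: [0.227, 0.5006, 0.2048]
ee_rot: [-3.141, 0.001, 1.279]
wrist_force: [-0.9, 0.0, 1.2]
width: 0.0941
finger_force: 0.0
```

Request:
{"op": "carry_out", "data": {
  "motion": "-0.15 0.192 0 0 0 0 1;-0.15 0.192 0 0 0 0 1;-0.15 0.192 0 0 0 0 1;-0.15 0.192 0 0 0 0 1;-0.15 0.192 0 0 0 0 1;-0.15 0.192 0 0 0 0 1;-0.15 0.192 0 0 0 0 1;-0.15 0.192 0 0 0 0 1;-0.15 0.192 0 0 0 0 1;-0.15 0.192 0 0 0 0 1;-0.15 0.192 0 0 0 0 1;-0.15 0.192 0 0 0 0 1"
}}

```text
time: 3.1
tool_pos: [0.5674, 0.0236, 0.2049]
ee_rot: [-3.141, -0.0, 1.283]
wrist_force: [0.1, 1.6, 0.2]
width: 0.0944
finger_force: 0.0
```

Request:
{"op": "carry_out", "data": {
  "motion": "0 0 0 0 0 0 1;0 0 0 0 0 0 1"
}}

```text
time: 3.35
tool_pos: [0.5665, 0.0253, 0.2048]
ee_rot: [-3.14, -0.0, 1.283]
wrist_force: [0.3, -0.3, -0.0]
width: 0.0936
finger_force: 0.0
```

```bash
python3 - <<'E'
from bench import readout, imaging
import cv2,pickle,numpy as np
o=readout.get_obs();print(o["tool_pos"],o["ee_rot"],o["time"])
s=imaging.snapshot("wrist");pickle.dump(s,open("w1.pkl","wb"))
print(s["fx"],s["cx"],s["cy"],s["R"],-s["R"].T@s["t"])
cv2.imwrite("pics/w1.png",s["pixels"][:,:,::-1])
E
```

```text
[0.56646138 0.02526541 0.20483647] [-3.13988699e+00 -2.23775287e-04  1.28300478e+00] 3.35
309.70691628693146 325.93461640848335 205.9535721978084 [[ 0.95891031 -0.28370012 -0.00229128]
 [-0.27462542 -0.93020445  0.24351707]
 [-0.07121718 -0.23288179 -0.96989391]] [0.58643736 0.09176575 0.38486409]
```

View pics/w1.png

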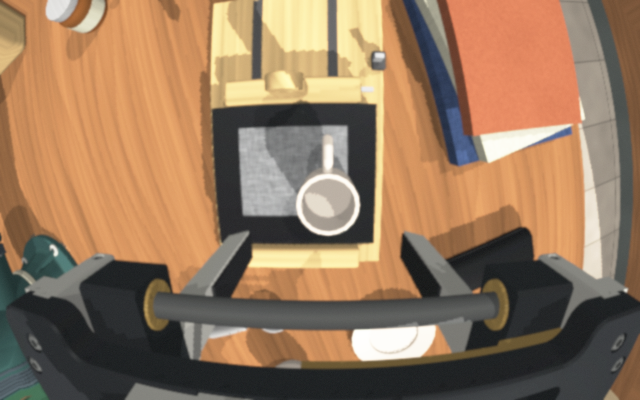

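The wrist view shows the cup rim centred at about (328.5,204), the handle straight up to (328,137), the pointer at (369,89) and the fin at (378,57).

```bash
cat >>h.py <<'E'
def wray(s,p):
    d=np.array([p[0]-s["cx"],p[1]-s["cy"]]);r=np.hypot(*d);th=r/s["fx"]
    v=np.r_[d/max(r,1e-9)*np.sin(th),np.cos(th)];return -s["R"].T@s["t"],s["R"].T@v
def wplane(s,p,z):
    o,d=wray(s,p);return o+d*(z-o[2])/d[2]
E
python3 - <<'E'
from h import *
import cv2
np.set_printoptions(precision=4,suppress=True)
s=pickle.load(open("w1.pkl","rb"))
for n,p,z in[("rimc",(328.5,204),.101),("riml",(297,204),.101),("rimr",(360,204),.101),("rimtop",(328.5,172),.101),("rimbot",(328.5,236),.101),("hand",(327.5,137),.09),("pointer",(369,89),.053),("fintop",(378,53),.055),("tab",(285,78),.121),("bookL",(213,108),.046),("bookR",(376,103),.046),("bookBL",(219,242),.046),("bookBR",(373,242),.046),("bedR",(382,0),.018),("bedR2",(378,258),.018)]:
    print(n,wplane(s,p,z))
im=s["pixels"][0:130,190:400,::-1];cv2.imwrite("pics/w1c.png",cv2.resize(im,None,fx=3.8,fy=3.8,interpolation=cv2.INTER_CUBIC))
E
```

```text
rimc [0.5685 0.0247 0.101 ]
riml [0.5399 0.0332 0.101 ]
rimr [0.5971 0.0163 0.101 ]
rimtop [0.577  0.0539 0.101 ]
rimbot [ 0.5594 -0.006   0.101 ]
hand [0.5853 0.0849 0.09  ]
pointer [0.6422 0.1219 0.053 ]
fintop [0.663  0.1578 0.055 ]
tab [0.5655 0.1451 0.121 ]
bookL [0.4717 0.1558 0.046 ]
bookR [0.6465 0.1056 0.046 ]
bookBL [0.4237 0.0039 0.046 ]
bookBR [ 0.6023 -0.0472  0.046 ]
bedR [0.6982 0.2321 0.018 ]
bedR2 [ 0.6046 -0.0824  0.018 ]
```

View pics/w1c.png

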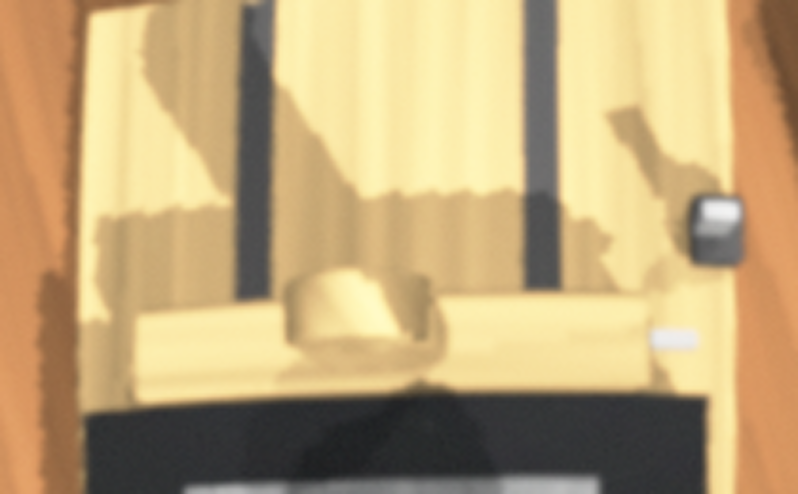

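Request:
{"op": "carry_out", "data": {
  "motion": "0 0.007 0.15 0 0 0 1;0 0 0.15 0 0 0 1;0 0 0.15 0 0 0 1;0 0 0.12 0 0 0 1;0 0 0.07 0 0 0 1;0 0 0.04 0 0 0 1;0 0 0 0 0 0 1;0 0 0 0 0 0 1"
}}

```text
time: 4.4
tool_pos: [0.5691, 0.0246, 0.0707]
ee_rot: [3.14, -0.001, 1.283]
wrist_force: [-0.8, -0.1, -0.4]
width: 0.0941
finger_force: 0.0
```

Request:
{"op": "carry_out", "data": {
  "motion": "0 0 0 0 0 0 0.75;0 0 0 0 0 0 0.65;0 0 0 0 0 0 0.5;0 0 0 0 0 0 0.3;0 0 0 0 0 0 0.3;0 0 0 0 0 0 0.3;0 0 0 0 0 0 0.3;0 0 0 0 0 0 0.3"
}}

```text
time: 5.4
tool_pos: [0.5682, 0.0246, 0.0695]
ee_rot: [-3.141, -0.0, 1.283]
wrist_force: [-1.4, -0.3, 1.9]
width: 0.0583
finger_force: 30.0
```

Request:
{"op": "carry_out", "data": {
  "motion": "0 0 -0.03 0 0 0 0.3;0 0 -0.08 0 0 0 0.3;0 0 -0.1 0 0 0 0.3;0 0 -0.1 0 0 0 0.3;0 0 -0.09 0 0 0 0.3;0 0 0 0 0 0 0.3"
}}

```text
time: 6.15
tool_pos: [0.5697, 0.0245, 0.1522]
ee_rot: [3.137, -0.001, 1.283]
wrist_force: [0.6, -0.5, -1.9]
width: 0.0584
finger_force: 30.0
```

Request:
{"op": "carry_out", "data": {
  "motion": "-0.054 0.026 0 0 0 0 0.3;-0.114 0.05 0 0 0 0 0.3;-0.114 0.05 0 0 0 0 0.3;-0.114 0.05 0 0 0 0 0.3;-0.114 0.05 0 0 0 0 0.3;-0.114 0.05 0 0 0 0 0.3;-0.114 0.05 0 0 0 0 0.3;-0.114 0.05 0 0 0 0 0.3;-0.114 0.05 0 0 0 0 0.3;-0.114 0.05 0 0 0 0 0.3;-0.054 0.03 0 0 0 0 0.3;0 0 0 0 0 0 0.3"
}}

```text
time: 7.65
tool_pos: [0.6011, -0.2224, 0.1492]
ee_rot: [-3.141, -0.0, 1.282]
wrist_force: [0.2, 0.3, -1.8]
width: 0.0583
finger_force: 30.0
```

```bash
python3 - <<'E'
from bench import readout, imaging
import cv2,pickle,numpy as np
o=readout.get_obs();print(o["tool_pos"],o["ee_rot"],o["time"],o["width"])
for i,n in enumerate(("wrist","scene")):
    s=imaging.snapshot(n);pickle.dump(s,open(["w2.pkl","s2.pkl"][i],"wb"))
    if i==0:a=s["pixels"][80:300,190:470,::-1]
    else:b=s["pixels"][190:300,170:310,::-1]
a=cv2.resize(a,None,fx=2,fy=2,interpolation=cv2.INTER_CUBIC);print(a.shape)
cv2.imwrite("pics/w2.png",a)
E
```

```text
[ 0.60111631 -0.22240949  0.14921725] [-3.14128938e+00 -4.59381865e-04  1.28206613e+00] 7.65 0.05825294316372025
(440, 560, 3)
```

View pics/w2.png

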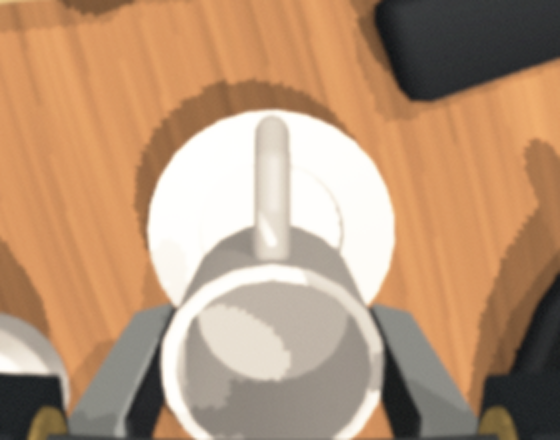

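Below the held cup the saucer's edge spans crop columns 148–394, with its top at row 110. The cup rim spans columns 162–384, with its top at row 265. I'll fit both circles.

```bash
python3 - <<'E'
from h import *
np.set_printoptions(precision=4,suppress=True)
s=pickle.load(open("w2.pkl","rb"))
def fit(P,z,r):
    Q=np.array([wplane(s,(x/2+189.75,y/2+79.75),z)[:2] for x,y in P])
    f=least_squares(lambda c:np.hypot(*(Q-c[:2]).T)-r,[.6,-.22]);g=least_squares(lambda c:np.hypot(*(Q-c[:2]).T)-c[2],[.6,-.22,r])
    print(f.x,f.fun,g.x)
for z in(.010,.014):fit([(148,230),(394,225),(270,110),(205,132),(345,140),(172,300),(374,300)],z,.065)
fit([(162,365),(384,365),(273,265),(195,300),(350,298)],.1805,.030)
E
```

```text
[ 0.5998 -0.2243] [ 0.001   0.0006  0.0015  0.0001 -0.0012 -0.      0.0014] [ 0.5997 -0.2246  0.0656]
[ 0.5999 -0.2239] [ 0.0002 -0.0002  0.0011 -0.0003 -0.0016 -0.0011  0.0003] [ 0.5999 -0.2238  0.0648]
[ 0.6006 -0.2244] [-0.0003 -0.0004  0.0009 -0.0006 -0.0005] [ 0.6008 -0.2237  0.0294]
```

Request:
{"op": "carry_out", "data": {
  "motion": "0 0 0.08 0 0 0 0.3;0 0 0.12 0 0 0 0.3;0 0 0.12 0 0 0 0.3;0 0 0.1 0 0 0 0.3;0 0 0.07 0 0 0 0.3;0 0 0.04 0 0 0 0.3;0 0 0.02 0 0 0 0.3;0 0 0.01 0 0 0 0.3;0 0 0 0 0 0 0.3;0 0 0 0 0 0 0.3"
}}

```text
time: 9.0
tool_pos: [0.6014, -0.2218, 0.0381]
ee_rot: [3.14, 0.0, 1.283]
wrist_force: [0.4, 0.1, -1.4]
width: 0.0587
finger_force: 30.0
```

Request:
{"op": "carry_out", "data": {
  "motion": "0 0 0.01 0 0 0 0.3;0 0 0.01 0 0 0 0.3;0 0 0 0 0 0 0.3;0 0 0 0 0 0 0.3"
}}

```text
time: 9.5
tool_pos: [0.601, -0.2216, 0.0334]
ee_rot: [-3.141, -0.0, 1.283]
wrist_force: [0.6, 0.4, -2.0]
width: 0.0579
finger_force: 30.0
```

Request:
{"op": "carry_out", "data": {
  "motion": "0 0 0.008 0 0 0 0.3;0 0 0.007 0 0 0 0.3;0 0 0 0 0 0 0.3;0 0 0 0 0 0 0.3"
}}

```text
time: 10.0
tool_pos: [0.601, -0.2216, 0.0305]
ee_rot: [3.142, -0.0, 1.283]
wrist_force: [0.1, -0.0, -2.1]
width: 0.0579
finger_force: 30.0
```

Request:
{"op": "carry_out", "data": {
  "motion": "0 0 0.005 0 0 0 0.3;0 0 0 0 0 0 0.3;0 0 0 0 0 0 0.3"
}}

```text
time: 10.38
tool_pos: [0.601, -0.2216, 0.0295]
ee_rot: [-3.142, -0.0, 1.283]
wrist_force: [-0.3, 0.1, -1.6]
width: 0.0584
finger_force: 30.0
```

Request:
{"op": "carry_out", "data": {
  "motion": "0 0 0.005 0 0 0 0.3;0 0 0 0 0 0 0.3;0 0 0 0 0 0 0.3"
}}

```text
time: 10.75
tool_pos: [0.6011, -0.2216, 0.0286]
ee_rot: [3.141, -0.0, 1.283]
wrist_force: [-0.3, 0.3, -1.9]
width: 0.0587
finger_force: 30.0
```

Request:
{"op": "carry_out", "data": {
  "motion": "0 0 0.005 0 0 0 0.3;0 0 0 0 0 0 0.3;0 0 0 0 0 0 0.3"
}}

```text
time: 11.12
tool_pos: [0.6011, -0.2216, 0.0285]
ee_rot: [3.141, 0.0, 1.283]
wrist_force: [-1.9, 0.8, 5.4]
width: 0.058
finger_force: 30.0
```

Request:
{"op": "carry_out", "data": {
  "motion": "0 0 -0.003 0 0 0 0.3;0 0 0 0 0 0 0.64;0 0 0 0 0 0 0.7;0 0 0 0 0 0 0.8;0 0 0 0 0 0 0.9;0 0 0 0 0 0 1;0 0 0 0 0 0 1;0 0 0 0 0 0 1;0 0 0 0 0 0 1"
}}

```text
time: 12.25
tool_pos: [0.601, -0.2216, 0.0281]
ee_rot: [3.142, -0.0, 1.283]
wrist_force: [0.4, -0.1, -1.0]
width: 0.0938
finger_force: 0.0
```

Request:
{"op": "carry_out", "data": {
  "motion": "0 0 -0.03 0 0 0 1;0 0 -0.08 0 0 0 1;0 0 -0.15 0 0 0 1;0 0 -0.15 0 0 0 1;0 0 -0.15 0 0 0 1;0 0 -0.15 0 0 0 1;0 0 -0.1 0 0 0 1;0 0 0 0 0 0 1"
}}

```text
time: 13.25
tool_pos: [0.6023, -0.2221, 0.1941]
ee_rot: [3.135, 0.001, 1.283]
wrist_force: [0.5, -0.0, -0.3]
width: 0.0941
finger_force: 0.0
```

```bash
python3 - <<'E'
from bench import readout, imaging
import cv2,pickle,numpy as np
o=readout.get_obs();print(o["tool_pos"],o["ee_rot"],o["time"],o["width"])
s=imaging.snapshot("wrist");pickle.dump(s,open("w3.pkl","wb"))
cv2.imwrite("pics/w3.png",cv2.resize(s["pixels"][80:300,190:470,::-1],None,fx=2,fy=2,interpolation=cv2.INTER_CUBIC))
E
```

```text
[ 0.60233988 -0.2221394   0.19411064] [3.13482452e+00 9.22084231e-04 1.28332034e+00] 13.25 0.09410730361250456
```

View pics/w3.png

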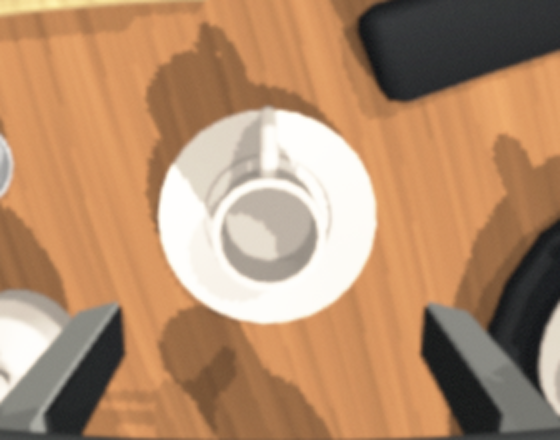

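The cup stands upright in the saucer's well, with its rim at crop (269,230) against the saucer's centre at (268,215); the offset is the height parallax. Now turn 90° and go above the tab.

Request:
{"op": "carry_out", "data": {
  "motion": "0 0 0 0 0 -0.0625 1;0 0 0 0 0 -0.0625 1;0 0 0 0 0 -0.0625 1;0 0 0 0 0 -0.0625 1;0 0 0 0 0 -0.0625 1;0 0 0 0 0 -0.0625 1;0 0 0 0 0 -0.0625 1;0 0 0 0 0 -0.0625 1;0 0 0 0 0 -0.0625 1;0 0 0 0 0 -0.0625 1;0 0 0 0 0 -0.0625 1;0 0 0 0 0 -0.0625 1"
}}

```text
time: 14.8
tool_pos: [0.6003, -0.2213, 0.1883]
ee_rot: [3.141, -0.003, 2.858]
wrist_force: [0.2, 0.5, -0.0]
width: 0.094
finger_force: 0.0
```

Request:
{"op": "carry_out", "data": {
  "motion": "0.071 0.171 0 0 0 0 1;0.071 0.171 0 0 0 0 1;0.071 0.171 0 0 0 0 1;0.071 0.171 0 0 0 0 1;0.071 0.171 0 0 0 0 1;0.071 0.171 0 0 0 0 1;0.071 0.171 0 0 0 0 1;0.071 0.171 0 0 0 0 1;0.071 0.171 0 0 0 0 1;0.071 0.171 0 0 0 0 1;0 0 0 0 0 0 1;0 0 0 0 0 0 1"
}}

```text
time: 16.3
tool_pos: [0.5615, 0.1461, 0.1891]
ee_rot: [-3.14, -0.001, 2.854]
wrist_force: [0.7, 0.2, -0.9]
width: 0.0941
finger_force: 0.0
```

```bash
python3 - <<'E'
from h import *
np.set_printoptions(precision=4,suppress=True)
s=pickle.load(open("w3.pkl","rb"));P=lambda x,y,z:wplane(s,(x/2+189.75,y/2+79.75),z)
print("cup",(P(212,230,.06)+P(327,230,.06))/2,(P(269,177,.06)+P(269,284,.06))/2,"saucer",(P(159,215,.014)+P(377,215,.014))/2,(P(268,107,.014)+P(268,323,.014))/2)
from bench import readout, imaging
import cv2
o=readout.get_obs();print(o["tool_pos"],o["ee_rot"],o["time"],o["joint_positions"])
s=imaging.snapshot("wrist");pickle.dump(s,open("w4.pkl","wb"));print(-s["R"].T@s["t"])
cv2.imwrite("pics/w4.png",cv2.resize(s["pixels"][60:340,140:520,::-1],None,fx=2,fy=2,interpolation=cv2.INTER_CUBIC))
E
```

```text
cup [ 0.6022 -0.2197  0.06  ] [ 0.6018 -0.2204  0.06  ] saucer [ 0.6013 -0.22    0.014 ] [ 0.6006 -0.2223  0.014 ]
[0.5615 0.1461 0.1891] [-3.1402 -0.0012  2.854 ] 16.3 [ 0.1572  0.1594  1.323  -0.0007  1.6609 -1.1261]
[0.4936 0.1651 0.3692]
```

View pics/w4.png

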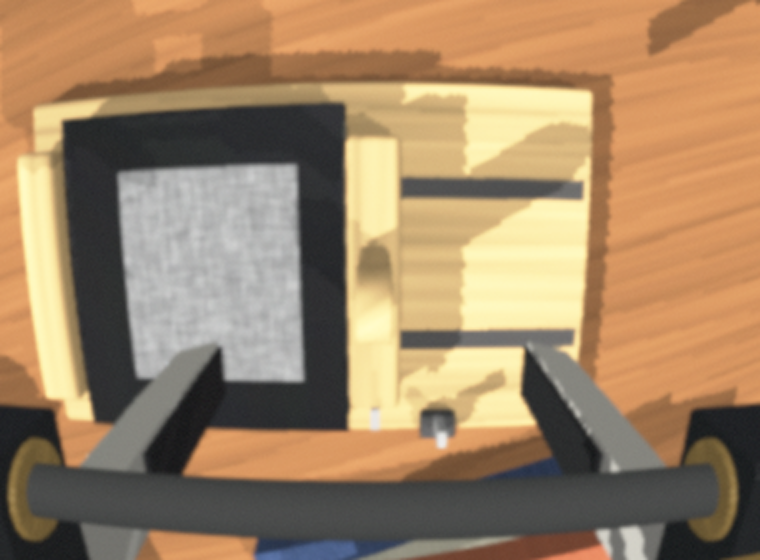

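The jaw is centred under the fingers: tab at crop columns 355–393, pointer at (376,420), fin of the mark from (439,430) to its top at (442,447).

```bash
python3 - <<'E'
from h import *
np.set_printoptions(precision=4,suppress=True)
w4=pickle.load(open("w4.pkl","rb"));w1=pickle.load(open("w1.pkl","rb"))
c=lambda x,y:(x/2+139.75,y/2+59.75);d=lambda x,y:(x/3.8+190-.37,y/3.8-.37)
ex=np.array([np.cos(-.284),np.sin(-.284),0]);ey=np.array([-ex[1],ex[0],0])
def tri2(p,q):
    (o,u),(v,w)=wray(w4,p),wray(w1,q);A=np.c_[u,-w];l=np.linalg.lstsq(A,v-o,rcond=None)[0];a=o+u*l[0];b=v+w*l[1];return (a+b)/2,np.linalg.norm(a-b)
def sh(n,X):print(n,X,"cr",X@ex,X@ey)
X,e=tri2(c(376,430),d(698,340));print(e);sh("pointer tip",X)
X,e=tri2(c(442,440),d(720,212));print(e);sh("fin top",X)
for z in(.048,.053,.058):sh("ptr %g"%z,wplane(w4,c(376,420),z))
for z in(.045,.055,.065):sh("fin %g"%z,wplane(w4,c(442,442),z))
sh("clamp z30",wplane(w4,c(438,424),.03));sh("w1 clamp",wplane(w1,d(718,235),.03))
sh("tab",wplane(w4,c(374,300),.121));sh("tcp",np.array([.5615,.1461,0]))
# edges for yaw
print(wplane(w4,c(346,103),.046)-wplane(w4,c(347,430),.046), wplane(w4,c(592,92),.018)-wplane(w4,c(580,340),.018),wplane(w4,c(402,338),.018)-wplane(w4,c(574,337),.018))
E
```

```text
0.0009939496428255916
pointer tip [0.6472 0.1211 0.0521] cr 0.5873283114342139 0.2976086441005929
0.0009288859232149297
fin top [0.6641 0.1557 0.0529] cr 0.5938631134386726 0.3354967102770197
ptr 0.048 [0.6433 0.1228 0.048 ] cr 0.5831395136973978 0.2980921586006922
ptr 0.053 [0.641  0.1234 0.053 ] cr 0.5807184563817315 0.2980724183277112
ptr 0.058 [0.6386 0.1241 0.058 ] cr 0.5782973990660651 0.2980526780547301
fin 0.045 [0.67   0.1555 0.045 ] cr 0.5995969537596721 0.3369686256554691
fin 0.055 [0.6646 0.1558 0.055 ] cr 0.5942920189883766 0.33573037382261606
fin 0.065 [0.6591 0.1561 0.065 ] cr 0.5889870842170808 0.334492121989763
clamp z30 [0.6653 0.1557 0.03  ] cr 0.5950150841972406 0.33587409982282174
w1 clamp [0.6664 0.1527 0.03  ] cr 0.5968637243222261 0.3333293804669334
tab [0.5564 0.1471 0.121 ] cr 0.4928918592807058 0.2970642877577005
tcp [0.5615 0.1461 0.    ] cr 0.498070741873128 0.2975785544859574
[-0.175   0.0529 -0.    ] [-0.1449  0.0418  0.    ] [-0.0307 -0.1025  0.    ]
```

Request:
{"op": "carry_out", "data": {
  "motion": "0 0 0.08 0 0 0 1;0 0 0.12 0 0 0 1;0 0 0.12 0 0 0 1;0 0 0.12 0 0 0 1;0 0 0.09 0 0 0 1;0 0 0.04 0 0 0 1;0 0 0 0 0 0 1;0 0 0 0 0 0 1"
}}

```text
time: 17.35
tool_pos: [0.5626, 0.1467, 0.0772]
ee_rot: [3.141, 0.002, 2.854]
wrist_force: [-0.4, 0.4, 1.0]
width: 0.0939
finger_force: 0.0
```

Request:
{"op": "carry_out", "data": {
  "motion": "0 0 0 0 0 0 0.7;0 0 0 0 0 0 0.5;0 0 0 0 0 0 0.35;0 0 0 0 0 0 0.25;0 0 0 0 0 0 0;0 0 0 0 0 0 0;0 0 0 0 0 0 0;0 0 0 0 0 0 0;0 0 0 0 0 0 0;0 0 0 0 0 0 0"
}}

```text
time: 18.6
tool_pos: [0.5618, 0.1465, 0.0761]
ee_rot: [-3.141, -0.0, 2.854]
wrist_force: [-1.0, -0.4, -0.3]
width: 0.0157
finger_force: 30.0
```

Request:
{"op": "carry_out", "data": {
  "motion": "0 0.01 0 0 0 0 0;0 0.02 0 0 0 0 0;0 0.022 0 0 0 0 0;0 0.022 0 0 0 0 0;0 0.022 0 0 0 0 0;0 0.022 0 0 0 0 0;0 0.022 0 0 0 0 0;0 0.02 0 0 0 0 0;0 0.018 0 0 0 0 0;0 0.01 0 0 0 0 0;0 0 0 0 0 0 0;0 0 0 0 0 0 0"
}}

```text
time: 20.1
tool_pos: [0.5716, 0.1804, 0.0761]
ee_rot: [-3.137, -0.001, 2.853]
wrist_force: [-4.7, -7.3, 1.9]
width: 0.016
finger_force: 30.0
```

```bash
python3 - <<'E'
from bench import readout, imaging
import cv2,pickle,numpy as np
o=readout.get_obs();print(o["tool_pos"],o["ee_rot"],o["time"],o["width"],o["wrist_force"],o["finger_force"])
ey=np.array([np.sin(.284),np.cos(.284)]);print("pull",(o["tool_pos"][:2]-[.5618,.1465])@ey)
s=imaging.snapshot("scene");pickle.dump(s,open("s5.pkl","wb"))
w=imaging.snapshot("wrist");pickle.dump(w,open("w5.pkl","wb"))
a=cv2.resize(s["pixels"][225:285,300:420,::-1],None,fx=5,fy=5,interpolation=cv2.INTER_CUBIC)
b=cv2.resize(w["pixels"][220:300,260:380,::-1],None,fx=3.6,fy=3.6,interpolation=cv2.INTER_CUBIC)
b=cv2.copyMakeBorder(b,0,0,0,a.shape[1]-b.shape[1],0);cv2.imwrite("pics/p5.png",np.vstack([a,b]));print(a.shape,b.shape)
E
```

```text
[0.57160612 0.18038211 0.07609215] [-3.13716585e+00 -1.24600647e-03  2.85291927e+00] 20.1 0.016022166192904856 [-4.72320663 -7.26827942  1.90893231] 30.031137876212597
pull 0.03527252453848925
(300, 600, 3) (288, 600, 3)
```

View pics/p5.png

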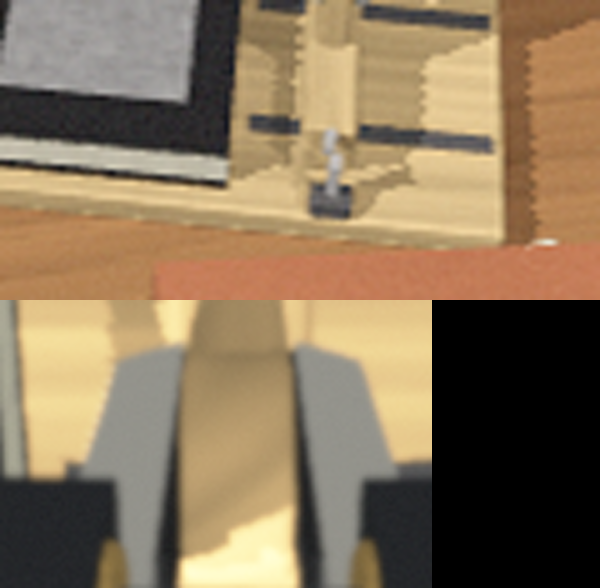

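```bash
python3 - <<'E'
from h import *
ey=np.array([np.sin(.284),np.cos(.284),0])
q=lambda x,y,z:plane(S,(x/5+299.5,y/5+224.5),z)@ey
s0=lambda x,y,z:plane(S,(x/5+259.5,y/5+189.5),z)@ey
print("ptr now",q(330,137,.053),"before",s0(461,308,.053),"fin top",q(335,154,.052),"fin mid",q(334,172,.04),"orig fin",s0(535,331,.052),s0(531,355,.035))
E
```

```text
ptr now 0.33304087636697777 before 0.2979530309023849 fin top 0.33601783785809564 fin mid 0.3366535460081829 orig fin 0.3360626224614796 0.33561804907608483
```

Two independent measurements agree that about 2.6 mm is missing, so I'll pull that much more.

Request:
{"op": "carry_out", "data": {
  "motion": "0 0.007 0 0 0 0 0;0 0.006 0 0 0 0 0;0 0 0 0 0 0 0;0 0 0 0 0 0 0;0 0 0 0 0 0 0;0 0 0 0 0 0 0;0 0 0 0 0 0 0;0 0 0 0 0 0 0;0 0 0 0 0 0 0;0 0 0 0 0 0 0"
}}

```text
time: 21.45
tool_pos: [0.5723, 0.1827, 0.0761]
ee_rot: [-3.137, -0.001, 2.853]
wrist_force: [-4.7, -7.5, 2.4]
width: 0.0159
finger_force: 30.0
```

```bash
python3 - <<'E'
from bench import readout, imaging
import cv2,numpy as np
o=readout.get_obs();print(o["time"],o["width"],o["wrist_force"],o["finger_force"])
ey=np.array([np.sin(.284),np.cos(.284)]);print("pull",(o["tool_pos"][:2]-[.5618,.1465])@ey)
s=imaging.snapshot("scene")["pixels"][180:290,185:415,::-1]
cv2.imwrite("pics/p6.png",cv2.resize(s,None,fx=3.4,fy=3.4,interpolation=cv2.INTER_CUBIC))
E
```

```text
21.45 0.015917549350956916 [-4.65826162 -7.45375008  2.40309408] 30.03524210304022
pull 0.03766793936436991
```

View pics/p6.png

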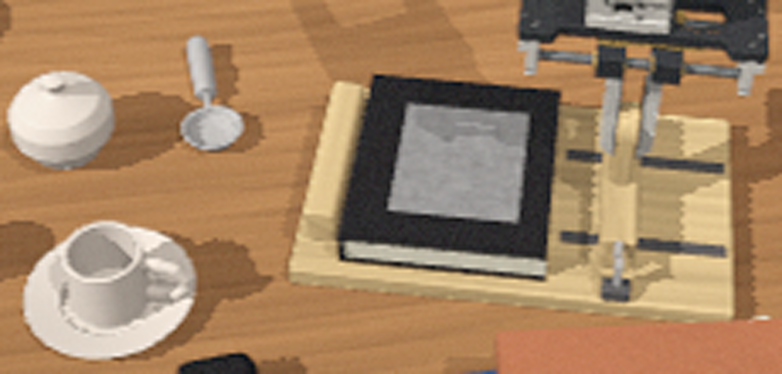

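The cup is upright on the saucer, around (105,275). The pointer and fin line up at (618,255), and the fingers are holding the tab. Handing in.

```bash
python3 -c "
from bench import robot
print(robot.close_job())"
```

```text
the job is handed in; nothing more can be done
None
```

The job is handed in: the cup stands upright and released, about 2 mm or less off the saucer's centre, and the gripper is holding the jaw at a 37.7 mm pull with its pointer at the fin (within about 1 mm by my measurement); the judge returned no verdict.

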